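# Stop the bench tumbler and take off its drum lid

### The arm

A 6-joint arm with a two-finger parallel gripper is mounted at the origin on a cart in front of the work surface, level with it; the furniture and walls round the work are solid. World frame = base frame: x ahead of the robot, y to its left, z up, the work surface at z = 0. Lengths are in m, angles in degrees, forces in N, time in s.
With the tool pointing down it reaches from about 0.325 to 0.85 m from the base axis. Payload 15.5 kg.
Tool frame: the origin (TCP) lies midway between the tips of the shut fingers; the grasp point (between the pads) lies 19 mm behind it; z points along the fingers, y is the line along which they close (so a half turn about z gives the same grasp; the last joint's range is limited). The gripper opens to 91 mm and grips with 3 to 60 N. Pads are 32 mm wide; open, the fingers measure 118 mm over their backs; the gripper's body (76 mm by 178 mm) begins 60 mm behind the grasp point.
Start: joints at [65.804, 28.281, 77.091, -0, 74.628, -5.472], TCP at [0.201, 0.592, 0.214] pointing down, gripper open.
Joint ranges: [-166.48, 166.48], [-47.26, 123.95], [12.59, 153.08], [-70.14, 250.14], [6.76, 159.57], [-176.63, 176.63]. Speed limits (degrees/s): [108.29, 108.29, 147.25, 172.46, 172.46, 172.46].

### API

Orientations are given as a 3x3 rotation matrix whose columns are the frame's x, y, z axes.
In Python, from bench import ctrl gives the robot as it stands. The module is installed in compiled form; this text tells all that it offers. Calls block until the motion is done:
- ctrl.goto(position, orientation): joint-space move of the TCP to a pose.
- ctrl.move_l(position, vel=0.15, ori=None, contact_N=None): straight line of the TCP; ori=None keeps the orientation; vel is the mean speed in m/s. With contact_N (N) it stops when the force on the tool has changed by that much, and returns True; else False.
- ctrl.movej(angles): joint-space move.
- ctrl.command_gripper(opening): opening from 0.0 (shut) to 1.0 (fully open); the grip force is fixed at half the most; returns when the fingers have stopped.
- ctrl.sleep(seconds).
- ctrl.ik(position, orientation): joint angles nearest the present ones, or None.
- ctrl.read_camera(name): name is "scene" or "top"; returns the picture (420x560x3 uint8, blue, green, red); there is no depth.
- ctrl.camera_params(name): a dict with "fx", "fy", "cx", "cy" (pixels), "pose" (4x4, takes a point from camera to world coordinates). Camera axes: x right, y up, looking along -z (the intrinsics and any distortion apply to the point x, -y, -z); pixel columns grow to the right and rows downward; lengths in m; the calibration is good to about 2 mm. A picture is of the moment at which its call begins. camera_params takes no time and is no camera call.
A pose or a line that the arm cannot do raises ctrl.MotionError and nothing moves.
- ctrl.sign_off(): hands the job in; it is judged then, once.
Readings, each from a call of its own:
- ctrl.current_t(): time.
- ctrl.current_q(): joint angles.
- ctrl.current_dq(): joint speeds.
- ctrl.current_effort(): joint torques, N m.
- ctrl.current_tool_pos(): TCP position.
- ctrl.current_eef_rot(): TCP orientation.
- ctrl.current_contact_force(): force on the tool from outside, world axes, zero at the start.
- ctrl.current_wrist_torque(): the same for the moment, N m.
- ctrl.current_grip_width(): opening from 0.0 (shut) to 1.0 (fully open).
- ctrl.current_grasp_force(): force on a finger pad.
Only numpy, scipy, OpenCV 4.12 (cv2) and the standard library are available. Lean on these libraries where they do the work, as an engineer would, in place of code of your own. Each camera call takes 0.05 s, during which the arm holds its last target. There are 200 camera calls.

### The job

The bench tumbler has finished its run: press its red button fully down and let it spring back, then do the same with the blue button, and leave the green one alone. Then swing the catch with the yellow peg right aside off the lid, lift the loose lid off the tilted drum by its black knob, and lay it gently, knob up, flat inside the round white drip tray without dropping it. Leave the catch open and do not shove the wire spool, the oil bottle or the yellow cutters about.

Things in the scene. Friction and masses are not known exactly. Their poses are not given: they have to be found in the camera images.
- tumbler: blue fixed bench tumbler, plinth 285 x 170 x 34 mm; origin on the tray floor 17.5 mm behind the plinth's middle, own x to its back, z up. A steel drum, 124 mm outside, leans to the front: its axis is tilted 35 degrees from vertical towards -x. Three buttons in a row 122 mm in front of the origin
- mouth (a point): centre of the drum's open mouth (plane of the rim), at [20, 0, 135] mm in the tumbler's frame
- drum_lid: loose aluminium lid, 123 mm across, 0.2 kg; origin at the centre of the flange's underside, on the rim; own z out through the knob, tilted with the drum. Black plug, 100 mm diameter, reaches 12 mm below the origin into the mouth (110 mm inside). Flange 8 mm thick. Black knob: neck 22 mm, head 36 mm in diameter from 28 to 48 mm above the origin
- catch (a joint): angle (rad) of the steel catch bar (46 x 14 mm, 10 to 16 mm above the rim's plane); it turns about a line parallel to the drum's axis, 78 mm uphill (to the back) of the mouth's centre. 0: bar points at the lid's middle and holds it down, as it does below 0.9; grows as the peg swings to the tumbler's -y side (robot's right), stop at 1.75; stays where left
- catch_peg (a point): top of the yellow peg on the catch bar (12 mm in diameter, 17 mm tall above the bar), 40 mm from the catch's pivot and 33 mm out from the plane of the rim
- red_button_top (a point): centre of the top of the red button (28 mm across, travel 6 mm straight down, about 5 N when fully down, in a black housing)
- blue_button_top (a point): the same for the blue button
- green_button_top (a point): the same for the green button, which must not be pressed
- red_button (a joint): how far the red button is pressed in (m), 0 to 0.006
- blue_button (a joint): how far the blue button is pressed in (m), 0 to 0.006
- green_button (a joint): how far the green button is pressed in (m), 0 to 0.006
- drip_tray: fixed round white tray, 156 mm across, 14 mm high, walls 4 mm; origin under its centre, inner floor 9 mm above the origin. Laid flat in it the lid stands on its plug, origin 21 mm above the tray's origin
- yellow_cutters: loose cutters with yellow and black handles, 138 mm, a bystander
- spool: loose spool of copper-coloured wire, 52 mm across, 28 mm high, a bystander
- oil: loose small cream bottle with a red cap, 32 mm across, 60 mm high, a bystander

How it is judged (in metres and radians):
On the way, in this order (a step that is already met when the one before it is completed fails the run):
1. the red button is pressed fully down (value of joint red_button above 0.0045 m), for 0.05 s.
2. the red button is back up and the blue button is pressed fully down (value of joint blue_button above 0.0045 m and value of joint red_button below 0.002 m), for 0.05 s.
3. the catch is swung off the lid, the lid still on the drum (value of joint catch above 1 rad and distance between drum_lid and mouth below 0.015 m), for 0.2 s.
4. the lid is lifted clear of the drum (distance between drum_lid and mouth above 0.06 m), for 0.1 s.
At the end, for the whole second after the job is handed in: the lid lies flat (within 0.08 rad), knob up, at rest and released inside the drip tray (its centre within 32 mm of the tray's, its origin 17 to 25 mm above the tray's); the catch is still swung aside (above 0.95 rad) and the red and blue buttons are up again (horizontal distance between drum_lid and drip_tray below 0.032 m and z of drum_lid in the frame of drip_tray between 0.017 and 0.025 m and angle between drum_lid's own z axis and vertical below 0.08 rad and linear speed of drum_lid below 0.02 m/s and value of joint catch above 0.95 rad and value of joint each of red_button, blue_button below 0.002 m); the robot touches nothing.
It fails at once if the green button is pressed (value of joint green_button above 0.003 m).
It fails at once if the lid is dropped (falls faster than 0.45 m/s out of the fingers) (linear speed of drum_lid above 0.45 m/s and contact force between the fingers and drum_lid below 0.05 N).
It fails at once if the lid is rammed into the tray (over 60 N) (contact force between drum_lid and drip_tray above 60 N).
It fails at once if the spool, the oil bottle or the cutters are shoved more than 30 mm (distance of any of yellow_cutters, spool, oil from where it was at the start of the episode above 0.03 m).
It also fails if it takes over 64 s, if anything falls off the work surface, if the arm or the gripper's body presses on something with over 40 N, if the wrist force passes 120 N, or if a joint passes its speed limit or range.

## Working session

There is one attempt and no reset: what is moved stays moved. The work goes in short steps, each a Python script; the robot and the scene stay as the last script left them, time stands still between calls to the robot, and variables do not carry over. Pictures are saved under pics/ and viewed, at most 10 in all, crops included, and the job is handed in when it is done.

```bash
mkdir -p pics
python3 - <<'E'
from bench import ctrl
import cv2, numpy as np
for n in("scene","top"):
    im=ctrl.read_camera(n); cv2.imwrite(f"pics/{n}0.png",im)
    p=ctrl.camera_params(n); print(n,{k:(np.round(v,4).tolist() if k=='pose' else v) for k,v in p.items()})
print(ctrl.current_t(),ctrl.current_tool_pos(),ctrl.current_eef_rot())
E
```

```text
scene {'fx': 525.6151652193786, 'fy': 525.6151652193786, 'cx': 276.6475668956373, 'cy': 206.96303264631618, 'pose': [[0.9265, 0.1996, -0.3189, 0.1873], [-0.3756, 0.5395, -0.7536, -0.6113], [0.0217, 0.818, 0.5748, 0.661], [0.0, 0.0, 0.0, 1.0]]}
top {'fx': 518.3843130806627, 'fy': 518.3843130806627, 'cx': 280.96530426276075, 'cy': 209.82017771714632, 'pose': [[0.0284, 0.9895, -0.1421, 0.3377], [-0.9995, 0.0303, 0.0116, 0.0789], [0.0158, 0.1417, 0.9898, 1.3372], [0.0, 0.0, 0.0, 1.0]]}
0.1 [0.20052115 0.59160815 0.21340332] [[-9.47056082e-01  3.21067891e-01 -4.31768714e-04]
 [ 3.21068167e-01  9.47055590e-01 -9.70096619e-04]
 [ 9.74420980e-05 -1.05736309e-03 -9.99999436e-01]]
```

View pics/scene0.png

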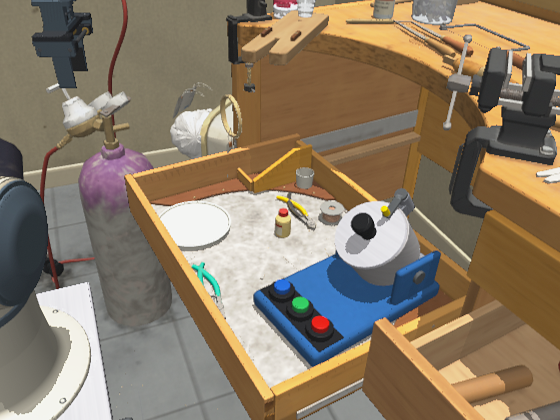

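View pics/top0.png

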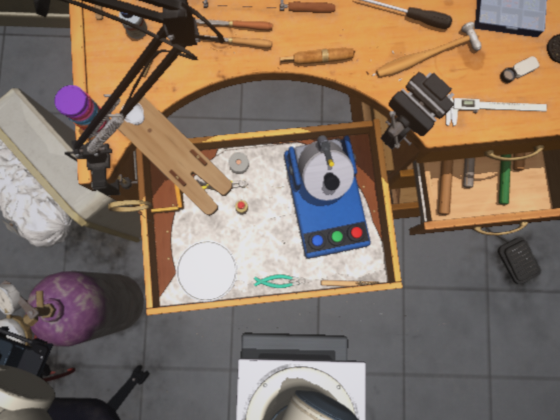

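The scene view shows the buttons at blue (283,287), green (301,304) and red (320,323). The knob is near (364,226), the peg near (386,210) and the drip tray near (195,224). In the top view the buttons are at (318,240), (337,237) and (357,232), the knob at (331,181), the peg at (331,163) and the tray at (206,271). Next I'll triangulate these points.

```bash
cat > h.py <<'E'
import cv2, numpy as np
from bench import ctrl
P={n:ctrl.camera_params(n) for n in("scene","top")}
def ray(n,uv):
    p=P[n]; T=np.array(p["pose"]); d=T[:3,:3]@np.array([(uv[0]-p["cx"])/p["fx"],-(uv[1]-p["cy"])/p["fy"],-1.]); return T[:3,3],d/np.linalg.norm(d)
def onz(n,uv,z):
    o,d=ray(n,uv); return o+d*(z-o[2])/d[2]
def tri(a,b):
    (o1,d1),(o2,d2)=ray("scene",a),ray("top",b)
    s=np.linalg.lstsq(np.c_[d1,-d2],o2-o1,rcond=None)[0]; p,q=o1+s[0]*d1,o2+s[1]*d2
    return (p+q)/2,np.linalg.norm(p-q)*1e3
def proj(n,X):
    p=P[n]; T=np.array(p["pose"]); c=T[:3,:3].T@(np.asarray(X)-T[:3,3]); return np.array([p["cx"]+p["fx"]*c[0]/-c[2],p["cy"]-p["fy"]*c[1]/-c[2]])
E
python3 - <<'E'
from h import *
im={n:cv2.imread(f"pics/{n}0.png") for n in P}
hsv={n:cv2.cvtColor(im[n],cv2.COLOR_BGR2HSV) for n in P}
def blob(n,mask,near,r=25):
    m=np.zeros(mask.shape,np.uint8); cv2.circle(m,near,r,255,-1); m&=mask.astype(np.uint8)*255
    k,l,s,c=cv2.connectedComponentsWithStats(m); i=1+np.argmax(s[1:,4]); return c[i],s[i].tolist()
def H(n,lo,hi,s=120,v=80):
    h=hsv[n]; a=h[...,0].astype(int); g=(a>=lo)&(a<=hi) if lo<=hi else (a>=lo)|(a<=hi); return g&(h[...,1]>s)&(h[...,2]>v)
spec={"red":(lambda n:H(n,172,8),(320,323),(357,232),14),"green":(lambda n:H(n,45,80),(301,304),(337,237),14),
"blue":(lambda n:H(n,100,125,150,150),(283,287),(318,240),14),"peg":(lambda n:H(n,20,35),(386,210),(331,163),14),
"knob":(lambda n:hsv[n][...,2]<60,(364,226),(331,181),20)}
for k,(f,a,b,r) in spec.items():
    A,sa=blob("scene",f("scene"),a,r);B,sb=blob("top",f("top"),b,r if k!="knob" else 14)
    X,e=tri(A,B); print(k,A.round(1),sa,B.round(1),sb,(X*1e3).round(1),round(e,1))
# tray
for n,c in(("top",(206,271)),("scene",(195,224))):
    h=hsv[n]; m=((h[...,1]<14)&(h[...,2]>205)).astype(np.uint8)*255
    k,l,s,cc=cv2.connectedComponentsWithStats(m); i=l[c[1],c[0]]; print(n,"tray",i,s[i],h[c[1],c[0]],h[c[1]-45,c[0]+10])
    if i:
        ct=max(cv2.findContours((l==i).astype(np.uint8),cv2.RETR_EXTERNAL,cv2.CHAIN_APPROX_NONE)[0],key=len)
        ct=cv2.convexHull(ct)[:,0]
        W=np.array([onz(n,p,.014)[:2] for p in ct],np.float32); print(cv2.minEnclosingCircle(W),cv2.fitEllipse(W))
# drawer wall corners in top, tri by guess
b=np.hstack([cv2.resize(im["scene"][190:370,230:450],None,fx=2,fy=2,interpolation=2),cv2.resize(im["top"][120:290,270:400],None,fx=2.12,fy=2.12,interpolation=2)[:360]])
cv2.imwrite("pics/crop.png",b);print(b.shape)
E
```

```text
red [319.7 323.9] [311, 315, 19, 18, 269] [356.3 232. ] [351, 227, 12, 11, 108] [ 471.1 -125.4   51.9] 2.1
green [300.  304.4] [292, 296, 17, 17, 225] [336.7 236. ] [332, 231, 11, 11, 96] [459.6 -76.6  51.7] 1.9
blue [285.3 283.6] [274, 276, 24, 15, 217] [317.1 239.9] [312, 235, 11, 11, 85] [451.  -28.5  56.9] 4.1
peg [385.1 210.7] [381, 206, 9, 11, 71] [330.3 162.5] [328, 159, 6, 8, 29] [617.1 -44.6 175.1] 1.6
knob [363.6 226. ] [352, 214, 24, 26, 447] [330.9 181.5] [324, 173, 15, 17, 186] [576.8 -48.9 158.1] 0.3
top tray 77 [ 172  208  109   93 4477] [120   3 229] [ 12  21 203]
((0.4225711524486542, 0.1893586963415146), 0.1512366384267807) ((0.4182330369949341, 0.19219624996185303), (0.22014161944389343, 0.3071732819080353), 27.561649322509766)
scene tray 49 [ 152  196   86   51 2563] [ 45   2 245] [ 16 141 132]
((0.3690032362937927, 0.26687049865722656), 0.09812407940626144) ((0.3688105642795563, 0.2666686475276947), (0.18741005659103394, 0.19022443890571594), 10.978862762451172)
(360, 716, 3)
```

View pics/crop.png

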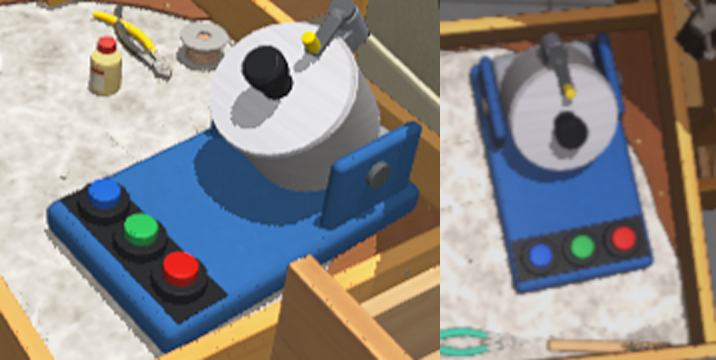

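The crop shows the catch straight over the lid, so catch ≈ 0. Both side ears of the tumbler sit below the rim, and nothing blocks the buttons. Next I'll refine the blue button and tray and get the drawer wall heights.

Run:
```python
from h import *
im={n:cv2.imread(f"pics/{n}0.png") for n in P}
hsv={n:cv2.cvtColor(im[n],cv2.COLOR_BGR2HSV) for n in P}
for v in (170,190,205,220):
    m=((abs(hsv["scene"][276:298,270:298,0].astype(int)-110)<15)&(hsv["scene"][276:298,270:298,2]>v)&(hsv["scene"][276:298,270:298,1]>120)).astype(np.uint8)
    k,l,s,c=cv2.connectedComponentsWithStats(m); i=1+np.argmax(s[1:,4]); print(v,s[i],c[i]+[270,276])
A={"blue":c[i]+[270,276],"green":(300,304.4),"red":(319.7,323.9)}; B={"blue":(317.1,239.9),"green":(336.7,236),"red":(356.3,232)}
pts=[]
for k in A:
    X,e=tri(A[k],B[k]); s,t=onz("scene",A[k],.051),onz("top",B[k],.051); print(k,(X*1e3).round(1),round(e,1),(s*1e3).round(1),(t*1e3).round(1)); pts.append((s+t)/2)
d=pts[0]-pts[2]; print("yaw",np.degrees(np.arctan2(-d[0],d[1])),"spacing",np.linalg.norm(d)/2,np.mean(pts,0))
# tray: edges along rays from center, top view and scene view
def traysearch(n,c,rmax,thr):
    g=cv2.GaussianBlur(im[n],(3,3),0).astype(float); ref=np.median(g[c[1]-5:c[1]+5,c[0]-5:c[0]+5].reshape(-1,3),0); out=[]
    for t in np.linspace(0,2*np.pi,72,endpoint=False):
        for r in np.arange(10,rmax,.25):
            x,y=c[0]+r*np.cos(t),c[1]+r*np.sin(t)
            if abs(g[int(round(y)),int(round(x))]-ref).max()>thr: out.append((x,y));break
    out=np.array(out,np.float32)
    W=np.array([onz(n,p,.014)[:2] for p in out])
    c0=np.median(W,0)
    for _ in range(8):
        M=np.c_[2*W,np.ones(len(W))]; s=np.linalg.lstsq(M,(W**2).sum(1),rcond=None)[0]; R=np.sqrt(s[2]+s[:2]@s[:2])
        e=abs(np.linalg.norm(W-s[:2],axis=1)-R); W=W[e<=max(.003,np.percentile(e,90))]
    print(n,"tray",s[:2],R,len(W))
for thr in(15,25,40): traysearch("top",(206,271),40,thr); traysearch("scene",(195,224),50,thr)
# drawer top corners seen in both
for a,b in(((126,176),(149,311)),((274,395),(401,284)),((129,184),(149,311)),):
    X,e=tri(a,b);print("corner",(X*1e3).round(0),round(e,1))
b=np.hstack([cv2.resize(im["scene"][150:330,110:260],None,fx=2.5,fy=2.5,interpolation=2)[:450],cv2.resize(im["top"][200:350,130:270],None,fx=3,fy=3,interpolation=2)])
cv2.imwrite("pics/crop2.png",b)
```

```text
170 [  4   0  24  15 234] [286.49145299 283.01709402]
190 [  5   0  23  14 196] [286.0255102  282.77040816]
205 [  5   4  15  10 120] [282.         284.40833333]
220 [  5   4  15  10 112] [281.9375 284.5   ]
blue [448.4 -27.7  55.3] 1.5 [449.5 -23.3  51. ] [449.5 -28.3  51. ]
green [459.7 -76.6  51.6] 2.0 [459.  -75.9  51. ] [460.7 -77.   51. ]
red [ 471.1 -125.3   51.9] 2.1 [ 470.4 -124.3   51. ] [ 472.2 -125.9   51. ]
yaw 12.385875803654956 spacing 0.05083675108075184 [ 0.46022337 -0.07576777  0.051     ]
top tray [0.36723592 0.24708895] 0.0705178541942205 71
scene tray [0.36408148 0.24261977] 0.07118593847396036 57
top tray [0.36758771 0.24628748] 0.07290626027042803 41
scene tray [0.36459605 0.24321383] 0.07258021006144222 50
top tray [0.37720694 0.24379031] 0.08420931885286802 15
scene tray [0.36588593 0.24686023] 0.07664723219720758 39
corner [262. 372.  73.] 6.5
corner [ 349. -232.   76.] 4.6
corner [264. 377.  50.] 1.5
```

View pics/crop2.png

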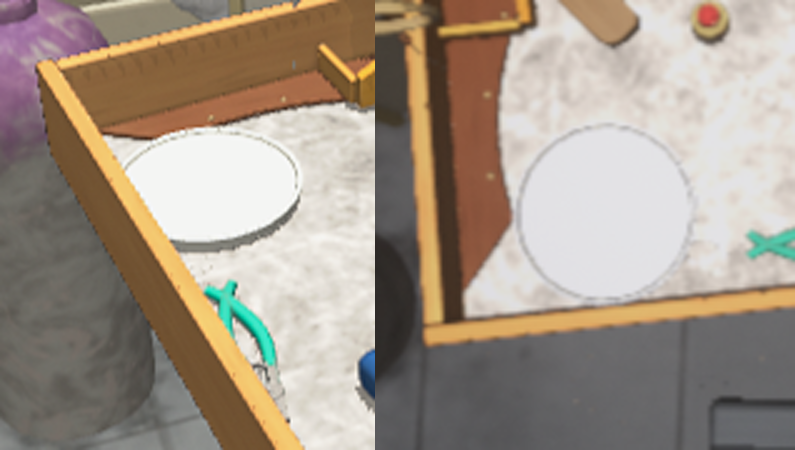

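Both crops show the tray clear of the walls, with its centre at top-view pixel (206.7,270.7), so about (0.367,0.246). The drawer walls are about 70 mm high. Before moving I'll check where the bench pin is and whether every planned pose is reachable.

```bash
cat >> h.py <<'E'
yaw=np.radians(13.0); G=np.array([.4597,-.0765,0])
xt=np.array([np.cos(yaw),np.sin(yaw),0]); yt=np.array([-np.sin(yaw),np.cos(yaw),0]); Z=np.array([0,0,1.])
O=G+.122*xt; mouth=O+.020*xt+.135*Z
s35,c35=np.sin(np.radians(35)),np.cos(np.radians(35))
a=-s35*xt+c35*Z; u=c35*xt+s35*Z
Rd=np.c_[-xt,yt,-Z]; Rt=np.c_[-u,yt,-a]
tray=np.array([.3665,.246,0]); button=lambda k:G+.05*k*yt+.053*Z   # k: red -1, blue +1
pivot=mouth+.078*u
def peg(th,h=0.,side=0.):   # point at catch angle th, h above rim plane, side = offset against the motion
    r=-np.cos(th)*u-np.sin(th)*yt; t=np.sin(th)*u-np.cos(th)*yt
    return pivot+.040*r-side*t+h*a
E
python3 - <<'E'
from h import *
np.set_printoptions(precision=3,suppress=True)
print("start px",proj("top",ctrl.current_tool_pos()),proj("scene",ctrl.current_tool_pos()))
for n,p,q in(("pin tip",(252,55),(210,212)),("pin tip2",(322,30),(230,188)),("cyl top",(118,155),(65,308)),("cyl valve",(115,103),(20,300))): X,e=tri(p,q);print(n,X,round(e,1))
print("peg pred",proj("scene",peg(0,.028)),proj("top",peg(0,.028)),"knob",proj("scene",mouth+.038*a),proj("top",mouth+.038*a))
chk={"red hi":(button(-1)+.06*Z,Rd),"blue":(button(1),Rd),"peg0":(peg(0,.022,.03),Rt),"peg0hi":(peg(0,.1,.03),Rt),"peg1.6":(peg(1.6,.022,.02),Rt),
"knob":(mouth+.019*a,Rt),"knobhi":(mouth+.12*a,Rt)}
for k,(p,R) in chk.items(): print(k,p,ctrl.ik(p,R))
for d in range(-90,91,30):
    w=np.radians(d)+yaw; R=np.c_[[-np.cos(w),-np.sin(w),0],[-np.sin(w),np.cos(w),0],-Z]; print(d,ctrl.ik(tray+.04*Z,R),ctrl.ik(tray+.15*Z,R) is not None)
E
```

```text
start px [ 26.222 343.082] [74.44  78.487]
pin tip [0.474 0.2   0.364] 9.7
pin tip2 [0.54  0.147 0.411] 69.9
cyl top [0.264 0.599 0.003] 1.8
cyl valve [0.284 0.661 0.114] 1.5
peg pred [382.501 207.69 ] [328.825 164.15 ] knob [364.517 222.082] [331.547 180.841]
red hi [ 0.471 -0.125  0.113] [ -21.915   25.276  102.983   -0.      51.741 -124.915]
blue [ 0.448 -0.028  0.053] [ -11.168   29.264  111.225   -0.      39.512 -114.168]
peg0 [ 0.609 -0.011  0.175] [ -16.061   21.011  112.459   48.147   21.965 -160.47 ]
peg0hi [ 0.566 -0.021  0.239] [ -19.413   11.464  112.809   37.255   30.522 -150.712]
peg1.6 [ 0.642 -0.076  0.187] [ -22.696   22.658  105.823   43.605   29.029 -160.266]
knob [ 0.587 -0.047  0.151] None
knobhi [ 0.531 -0.06   0.233] [ -27.34    10.067  116.099   42.633   33.243 -162.421]
-90 [ 26.11   30.41  112.879  -0.     36.712  13.11 ] True
-60 [ 26.11   30.41  112.879  -0.     36.712 -16.89 ] True
-30 [ 26.11   30.41  112.879  -0.     36.712 -46.89 ] True
0 [ 26.11   30.41  112.879  -0.     36.712 -76.89 ] True
30 [  26.11    30.41   112.879   -0.      36.712 -106.89 ] True
60 [  26.11    30.41   112.879   -0.      36.712 -136.89 ] True
90 [  26.11    30.41   112.879   -0.      36.712 -166.89 ] True
```

```bash
cat >> h.py <<'E'
Rd=np.c_[xt,-yt,-Z]; Rt=np.c_[u,-yt,-a]
E
python3 - <<'E'
from h import *
np.set_printoptions(precision=3,suppress=True)
for k,(p,R) in {"peg0":(peg(0,.022,.03),Rt),"peg1.6":(peg(1.6,.022,.02),Rt),"knob":(mouth+.019*a,Rt),"knobhi":(mouth+.12*a,Rt),"red":(button(-1),Rd)}.items(): print(k,ctrl.ik(p,R))
R0=ctrl.current_eef_rot()
ctrl.goto([.175,.365,.24],R0); ctrl.command_gripper(0.)
ctrl.goto([.40,-.03,.20],Rd)
for k in(-1,1):
    b=button(k); ctrl.goto(b+.03*Z,Rd)
    f0=ctrl.current_contact_force()
    hit=ctrl.move_l(b-.012*Z,vel=.03,contact_N=12); ctrl.sleep(.15)
    print(k,hit,ctrl.current_tool_pos(),ctrl.current_contact_force()-f0,ctrl.current_t())
    ctrl.move_l(b+.03*Z,vel=.1)
ctrl.goto([.42,-.04,.20],Rd)
for n in P: cv2.imwrite(f"pics/{n}1.png",ctrl.read_camera(n))
print(ctrl.current_t())
E
```

```text
peg0 [-16.061  21.011 112.459  48.147  21.965  19.53 ]
peg1.6 [-22.696  22.658 105.823  43.605  29.029  19.734]
knob [-21.877  22.903 115.903  60.519  22.133   1.672]
knobhi [-27.34   10.067 116.099  42.633  33.243  17.579]
red [-21.915  31.116 105.993  -0.     42.891  55.085]
-1 True [ 0.471 -0.125  0.052] [-1.534  0.168 17.504] 5.9667
1 True [ 0.448 -0.028  0.052] [-2.951  0.221 17.158] 8.0583
9.175
```

Contact came at z=0.052 with 17 N. I'll check that this was the end of the travel and not the housing by stepping down on red again and logging the force, then doing the same on blue so the order still holds.

Run:
```python
from h import *
for k in(-1,1):
    b=button(k); b[2]=0; ctrl.goto(b+.075*Z,Rd); ctrl.sleep(.1); f0=ctrl.current_contact_force(); r=[]
    for z in(.061,.059,.057,.055,.0535,.0525,.052):
        ctrl.move_l(b+z*Z,vel=.04,contact_N=14); ctrl.sleep(.08)
        f=(ctrl.current_contact_force()-f0)[2]; r.append((round(ctrl.current_tool_pos()[2]*1e3,1),round(f,1)))
        if f>10:break
    print(k,r); ctrl.move_l(b+.085*Z,vel=.15)
print(ctrl.current_t())
```

```text
-1 [(np.float64(61.0), np.float64(-0.3)), (np.float64(59.0), np.float64(-0.8)), (np.float64(57.1), np.float64(1.6)), (np.float64(55.0), np.float64(2.4)), (np.float64(53.6), np.float64(3.5)), (np.float64(52.5), np.float64(3.8)), (np.float64(52.0), np.float64(4.6))]
1 [(np.float64(61.0), np.float64(-0.0)), (np.float64(59.1), np.float64(0.3)), (np.float64(57.1), np.float64(2.0)), (np.float64(55.0), np.float64(3.4)), (np.float64(53.5), np.float64(3.9)), (np.float64(52.5), np.float64(4.4)), (np.float64(52.0), np.float64(4.4))]
16.4417
```

Both buttons travel about 6 mm (58 to 52 mm) at around 4.5 N, so the presses were full. Next is the catch.

```bash
cat >> h.py <<'E'
def push(th,h,side=.0195,back=.005):
    ph=th/2; r=-np.cos(ph)*u-np.sin(ph)*yt; t=np.sin(ph)*u-np.cos(ph)*yt
    return peg(th,h)-side*t-back*r, np.c_[-r,t,-a]
E
python3 - <<'E'
from h import *
for th in np.linspace(0,1.55,5): assert ctrl.ik(*push(th,.022)) is not None
ctrl.goto([.44,-.03,.24],Rd)
p,R=push(0,.10,.036); ctrl.goto(p,R)
p,R=push(0,.022,.036); print("down hit",ctrl.move_l(p,vel=.08,contact_N=8))
f0=ctrl.current_contact_force()
for th in np.linspace(0,1.55,9):
    p,R=push(th,.022); hit=ctrl.move_l(p,vel=.06,ori=R,contact_N=30); print(round(th,2),hit,(ctrl.current_contact_force()-f0).round(1))
    if hit: break
p,R=push(th,.022,.03); ctrl.move_l(p,vel=.08,ori=R); p,R=push(th,.12,.03); ctrl.move_l(p,vel=.15,ori=R)
ctrl.goto([.40,.02,.22],Rd); 
im=[ctrl.read_camera(n) for n in P]; print(ctrl.current_t())
b=np.hstack([cv2.resize(im[0][170:350,250:450],None,fx=2,fy=2),cv2.resize(im[1][120:290,270:400],None,fx=2.12,fy=2.12)[:360]]); cv2.imwrite("pics/catch.png",b)
E
```

```text
down hit False
0.0 False [-0.4  0.3  0.8]
0.19 False [0.8 0.3 0.4]
0.39 False [ 0.  -1.   0.3]
0.58 False [ 0.5 -0.9  0.7]
0.78 False [-0.1 -1.   0.8]
0.97 False [ 0.  -1.  -0.1]
1.16 False [-0.2 -1.9  1.1]
1.36 False [ 0.7 -0.4  0.4]
1.55 False [-0.3 -1.2  0.2]
24.05
```

View pics/catch.png

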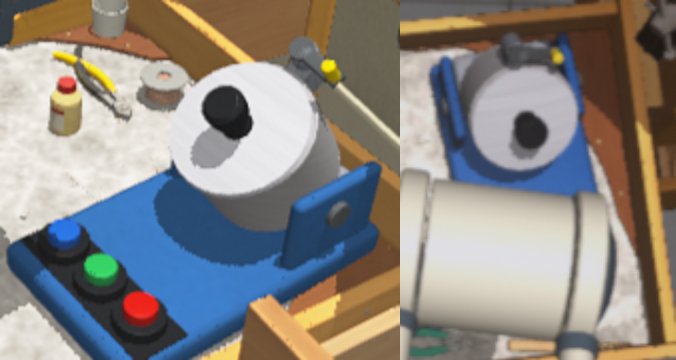

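The catch now points sideways, with the peg at crop pixel (330,70), and the lid is still seated. The bystanders haven't moved. I'll grasp the knob and lift along the drum axis.

Run:
```python
from h import *
ctrl.command_gripper(1.0)
ctrl.goto(mouth+.12*a,Rt)
print("hit",ctrl.move_l(mouth+.0195*a,vel=.08,contact_N=8))
ctrl.command_gripper(0.0); print(ctrl.current_grip_width()*91,ctrl.current_grasp_force(),ctrl.current_tool_pos(),mouth+.0195*a)
ctrl.move_l(mouth+.05*a,vel=.04); ctrl.move_l(mouth+.13*a,vel=.1)
im=[ctrl.read_camera(n) for n in P]; print(ctrl.current_grip_width()*91,ctrl.current_grasp_force(),ctrl.current_t())
b=np.hstack([cv2.resize(im[0][120:370,200:450],None,fx=1.6,fy=1.6),cv2.resize(im[1][120:320,200:400],None,fx=2,fy=2)]); cv2.imwrite("pics/lift.png",b)
```

```text
hit False
34.24736860406457 30.00005633686669 [ 0.58716887 -0.04709471  0.15098097] [ 0.58716247 -0.04707297  0.15097346]
34.42283172670507 29.99982618901413 30.6417
```

View pics/lift.png

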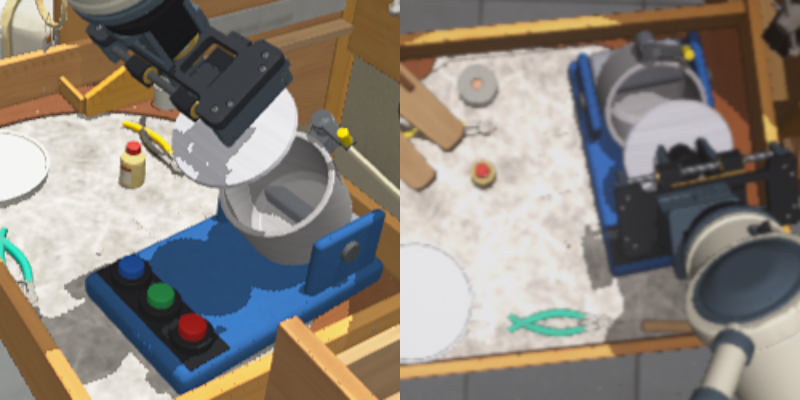

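The lid is held square in the fingers and clear of the drum mouth. I'll level it, carry it low and close to the base to stay clear of the bench pin, and lower it into the tray.

Run:
```python
from h import *
w=np.radians(-25); Rp=np.c_[[np.cos(w),np.sin(w),0],[np.sin(w),-np.cos(w),0],-Z]
print(ctrl.ik(tray+.04*Z,Rp))
ctrl.goto([.42,.0,.20],Rd); ctrl.goto(tray+.13*Z,Rp); ctrl.sleep(.2)
print(ctrl.current_grip_width()*91,ctrl.current_t())
hit=ctrl.move_l(tray+.050*Z,vel=.08,contact_N=8); print(hit)
if not hit: hit=ctrl.move_l(tray+.034*Z,vel=.015,contact_N=4)
print(hit,ctrl.current_tool_pos(),ctrl.current_t())
im=[ctrl.read_camera(n) for n in P]
b=np.hstack([cv2.resize(im[0][120:320,100:300],None,fx=2,fy=2),cv2.resize(im[1][180:380,110:310],None,fx=2,fy=2)]); cv2.imwrite("pics/place.png",b)
```

```text
[ 2.61100975e+01  3.04096871e+01  1.12878674e+02 -2.54444375e-14
  3.67116391e+01  1.41110098e+02]
34.63688857146899 32.9167
False
True [0.3665059  0.24603424 0.04009877] 34.7583
```

View pics/place.png

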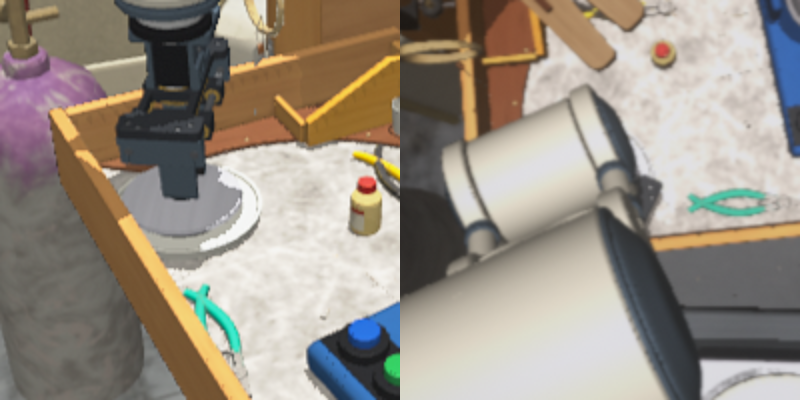

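The lid sits concentric in the tray. It touched down at TCP z=0.0401, against 0.0405 expected. I'll release it and retract.

Run:
```python
from h import *
ctrl.command_gripper(1.0); ctrl.sleep(.3)
ctrl.move_l(tray+.16*Z,vel=.12); R=ctrl.current_eef_rot()
q=np.array(ctrl.current_q()); q[0]-=45; ctrl.movej(q)
im=[ctrl.read_camera(n) for n in P]; print(ctrl.current_t())
b=np.hstack([cv2.resize(im[0][130:330,100:300],None,fx=2,fy=2),cv2.resize(im[1][120:320,150:350],None,fx=2,fy=2)]); cv2.imwrite("pics/end.png",b)
```

```text
38.65
```

View pics/end.png

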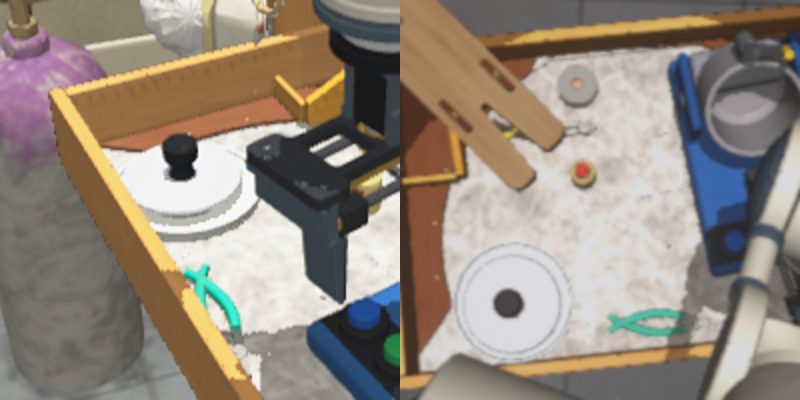

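The lid lies flat and centred in the tray with its knob up. The catch is open, the bystanders haven't moved, and the arm is clear of everything.

```bash
python3 -c "
from bench import ctrl
print(ctrl.sign_off(),ctrl.current_t())"
```

```text
the job is handed in; nothing more can be done
the job is handed in; nothing more can be done
```

The job is handed in at about 39 s of the 64 s: I pressed red then blue fully (twice each, the second time to confirm full travel), left green alone, swung the catch open, and laid the lid flat, knob up, in the drip tray with the bystanders unmoved; sign-off gave no verdict.

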